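Fetch the tape from under the rack with the chip hook

TASK

The roll of masking tape has slid under the wire rack, out of reach of the fingers. Take the chip hook by its wooden handle, reach in under the rack from its open front, drop the hook into the hole of the roll and draw the whole roll out in front of the rack, flat on the bench; then lift the hook out and lay it on the bench, clear of the roll and the rack. Do not touch the roll with the gripper, and leave the jam jar on the rack and the tape measure where they are.

Things in the scene. Friction and masses are not known exactly. Their poses are not given: they have to be found in the camera images.
- rack: Low white wire shelf rack, fixed on the bench, 260 (own x) x 220 (own y) x 132 mm high. Origin: centre of its footprint, z up. Its open front faces own +y (to the right, world -y, within about 12 degrees): 240 mm wide between the legs, 120 mm high under the top. Sides and back have rails at 30 and 75 mm. The top is thin bars with 22 mm gaps, seen through from above.
- rack_mouth (a point): Point on the bench under the middle of the rack's front edge, 110 mm along own +y from the rack's origin; axes as the rack: +y points out of the rack. The bench here is bare wood at height 0; to the right of y = -0.315 m a 2 mm steel sheet covers it.
- masking_tape: Roll of beige masking tape lying flat: outer diameter 105 mm, 25 mm high, hole right through about 62 mm in diameter, about 110 g, slides freely on the bench. Origin: centre of its underside. It starts under the rack, its centre 65 to 115 mm behind the front edge and up to 60 mm to either side of the middle.
- chip_hook: Hand hook lying hook-down on the bench, 270 mm long, 160 g. Wooden handle, a bar 100 long x 26 wide x 30 mm high; origin: centre of its underside, +x along it towards the hook, z up. A 6 mm steel rod leaves its front, cranks up by x = 86 mm to run level, 40 to 46 mm above the underside, and at x = 220 turns straight down to the tip, level with the underside. Centre of mass about x = 18.
- hook_tip (a point): Lowest point of the turned-down end of the hook: at x = 220, y = 0, z = 0 mm in the hook's frame. The turned-down end is 6 mm thick and its clear drop below the level rod is 40 mm.
- jam_jar: Clear jam jar with white lid, 64 mm diameter, 97 mm high, loose on top of the rack. Origin: centre of its underside.
- tape_measure: Yellow and black tape measure, 62 x 81 x 33 mm, lying on the bench behind the work. Origin: on its underside, near the middle.
There are look-alikes about, which are no part of the job. Of the things like the masking_tape, leave any that is black; of the rest the smaller one is meant.

How it is judged:
By the outcome, as a careful person would: the job done as asked, in the order asked, and still so for the second after the job is handed in, with the robot touching nothing.
It also fails if it takes over 61 s, if anything falls off the work surface, if the arm or the gripper's body presses on something with over 40 N, if the wrist force passes 120 N, or if a joint passes its speed limit or range.

ROBOT

A 7-joint arm with a two-finger parallel gripper is mounted at the origin on a cart in front of the work surface, level with it; the furniture and walls round the work are solid. World frame = base frame: x ahead of the robot, y to its left, z up, the work surface at z = 0. Lengths are in mm, angles in rad, forces in N, time in s.
With the tool pointing down it reaches from about 400 to 850 mm from the base axis. Payload 4.4 kg.
Tool frame: the origin (TCP) lies at the very end of the fingers, on their centre line; the grasp point (between the pads) lies 19 mm behind it; z points along the fingers, y is the direction in which the jaws open and shut (so a half turn about z gives the same grasp; the last joint's range is limited). The gripper opens to 94 mm and grips with 3 to 60 N. Pads are 16 mm wide; open, the fingers measure 119 mm over their backs; the gripper's body (75 mm by 177 mm) begins 78 mm behind the grasp point.
Start: joints at [-1.298, 0.628, 0.038, 1.517, -0.027, 0.996, -0.02], TCP at [216.007, 613.073, 205.478] pointing down, gripper open.
Joint ranges: [-3.06, 3.06], [-0.37, 2.12], [-1.25, 1.32], [0.18, 2.47], [-1.1, 4.24], [0.23, 1.98], [-2.94, 2.94]. Speed limits (rad/s): [2.57, 2.57, 3.14, 3.14, 3.14, 3.14, 3.14].

INTERFACE

Orientations are given as a unit quaternion [x, y, z, w].
In Python, from rig import robot gives the robot as it stands. The module is installed in compiled form; this text tells all that it offers.
- The arm moves only by the tool servo_tool, never from a script. Its argument "steps" is a list of rows, each a list of 5 numbers: the shift along the world's x, y, z as a fraction of full scale, then the turn about the world's z as a fraction of full scale, then the closure, from -1 (fully open) to 1 (shut). In form: [[x, y, z, yaw, fingers], ...]. A call has 1 to 10 rows; each row shifts and turns the commanded pose from where the row before left it; what a row does not reach is not made up. Full scale, the value 1, is 250 mm for a shift and 2 pi rad for a turn. A row lasts 1/8 s, in which the tool goes at most 62.5 mm and 10.7 degrees, less where a joint would pass 70% of its speed; a pose out of reach is approached as far as the arm can. A call with a number of a shift or a turn outside -1 to 1 is refused whole. A call with a gripper value outside its range is refused whole. The fingers move at their own pace and stop on an object; "grip_force" is the grip in N (left out, the last holds). Time passes only in rows, so rows that do not move let the fingers close. It gives the time, the measured TCP pose, the force and the opening at its end, in the units of the state.
- robot.get_state(): the state, without advancing time (a new reading comes with each control period).
- robot.camera(name): name is "scene" or "top" or "wrist"; returns the picture (420x560x3 uint8, blue, green, red); there is no depth.
- robot.camera_info(name): a dict with "vertical_fov" (degrees; the focal length in pixels is half the picture's height over the tangent of half this angle, whatever the lens; pixels are square), "cx", "cy" (the principal point, pixels), "k1" (the pictures are not rectified: a ray, as slopes to the right and down, at radius r is drawn at 1 + k1 r^2 times it, then the intrinsics apply), "R" (3x3) and "t" (3): a world point X has camera coordinates R X + t; the wrist camera has in their place "mount" (4x4, takes a point from camera to tool coordinates, whose origin is the TCP and whose axes are the flange's). Camera axes: x right, y down, z forward; pixel columns grow to the right and rows downward; lengths in mm; the calibration is good to about 2 mm. A picture is of the moment at which its call begins: read the wrist's pose just before it. camera_info takes no time and is no camera call.
- robot.job_done(): hands the job in, once; it reports no verdict.
The state is a dict: "clock": time; "q": joint angles; "joint_velocities": joint speeds; "joint_efforts": joint torques, N m; "position": TCP position; "orientation": TCP orientation; "ft_force": force on the tool from outside, world axes, zero at the start; "moment": the same for the moment, N m; "finger_gap": finger opening in mm.
Only numpy, scipy, OpenCV 4.12 (cv2) and the standard library are available. Lean on these libraries where they do the work, as an engineer would, in place of code of your own. Each camera call takes 0.05 s, during which the arm holds its last target. There are 200 camera calls.

## Working session

There is one attempt and no reset: what is moved stays moved. The work goes in short steps, Python scripts to look and compute and a tool call to move; the robot and the scene stay as the last step left them, time stands still between calls to the robot, and variables do not carry over. Pictures are saved under pics/ and viewed, on a budget of 10 in all, crops included, one or two more only if the job needs it, and the job is handed in when it is done.

Besides the shell and the picture viewer there is one more tool, called after ">>>" as a command line: name --pt "numbers of a row" for each row, then --argument value for the rest. servo_tool: Moves the arm, as the interface text tells. Shift numbers are shares of 250 mm and turn numbers shares of 2 pi rad, none past 1 either way. Its arguments: {"type":"object","properties":{"steps":{"type":"array","items":{"type":"array","items":{"type":"number"}}},"grip_force":{"type":"number"}},"required":["steps"]}

```bash
mkdir -p pics
cat > h.py <<'E'
import numpy as np, cv2
from rig import robot
from scipy.spatial.transform import Rotation as Ro
def KD(i):
    f=210/np.tan(np.radians(i["vertical_fov"])/2)
    return np.array([[f,0,i["cx"]],[0,f,i["cy"]],[0,0,1.]]),np.array([i["k1"],0,0,0,0.])
def ext(name,s=None):
    i=robot.camera_info(name)
    if name!="wrist": return i,np.array(i["R"]),np.array(i["t"])
    s=s or robot.get_state(); M=np.array(i["mount"]); T=np.eye(4)
    T[:3,:3]=Ro.from_quat(s["orientation"]).as_matrix(); T[:3,3]=s["position"]
    C=np.linalg.inv(T@M); return i,C[:3,:3],C[:3,3]
def pix2w(name,uv,z,s=None):
    i,R,t=ext(name,s); K,D=KD(i)
    p=cv2.undistortPoints(np.array(uv,float).reshape(-1,1,2),K,D).reshape(-1,2)
    d=np.c_[p,np.ones(len(p))]@R; c=-R.T@t
    return c+d*((np.asarray(z)-c[2])/d[:,2])[:,None]
def w2pix(name,X,s=None):
    i,R,t=ext(name,s);K,D=KD(i)
    return cv2.projectPoints(np.array(X,float).reshape(-1,1,3),cv2.Rodrigues(R)[0],t,K,D)[0].reshape(-1,2)
E
python3 - <<'E'
from h import *
for n in("top","scene"):
    im=robot.camera(n); cv2.imwrite(f"pics/{n}0.png",cv2.resize(im,(800,600),interpolation=cv2.INTER_CUBIC)); cv2.imwrite(f"pics/{n}0raw.png",im)
    i,R,t=ext(n); print(n,-R.T@t,i["vertical_fov"],i["k1"])
s=robot.get_state();print(s["clock"],s["orientation"],s["finger_gap"])
print(robot.camera_info("wrist"))
E
```

```text
top [ 428.77742878   12.01609841 1124.28143167] 48.245676898795665 0.05147906813130529
scene [ -26.24449323 -540.67920325  667.06390363] 54.22322785933795 -0.09836253583107125
0.1 [ 1.68610158e-01  9.85682473e-01 -8.13621013e-04 -1.21360929e-04] 94.14171970139499
{'vertical_fov': 63.94805854676521, 'cx': 281.24014703034686, 'cy': 207.21112650783564, 'k1': -0.0560669396770525, 'mount': array([[ 6.86325074e-05, -9.73624439e-01, -2.28156627e-01,
         6.54638165e+01],
       [ 9.99999909e-01, -2.92711123e-05,  4.25723209e-04,
         1.32484497e+00],
       [-4.21172919e-04, -2.28156635e-01,  9.73624349e-01,
        -1.79020595e+02],
       [ 0.00000000e+00,  0.00000000e+00,  0.00000000e+00,
         1.00000000e+00]])}
```

View pics/top0.png

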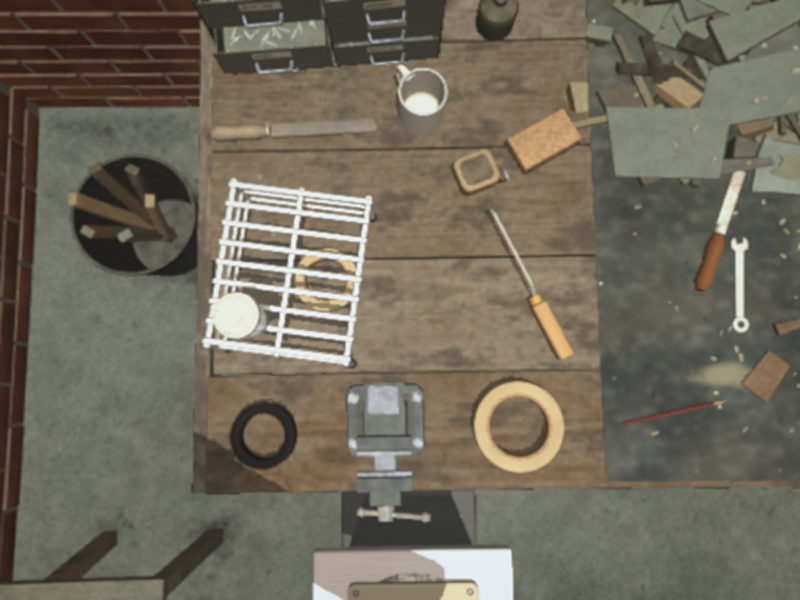

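View pics/scene0.png

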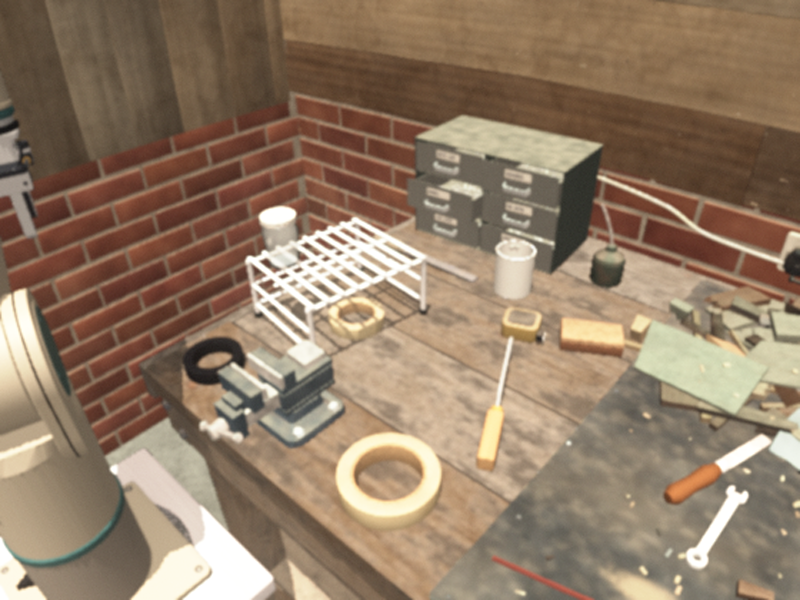

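Candidates (top image, 800x600): beige roll under the rack (325,280), black roll (264,435) and large beige roll (519,426). The one meant is the roll under the rack: beige and the smaller of the two beige ones. I'll confirm it in a crop along with the hook.

Run:
```python
from h import *
im=cv2.imread("pics/top0raw.png")
c=im[115:265,138:410]
cv2.imwrite("pics/crop1.png",cv2.resize(c,(800,441),interpolation=cv2.INTER_CUBIC))
k=.7
def P(l,z): print(np.round(pix2w("top",np.array(l)*k,z)).tolist())
P([[325,280]],25)   # roll top
P([[369,199],[349,362],[234,182],[208,344]],132) # rack top corners
P([[374,216],[352,364]],0)
P([[519,426],[264,435]],25)
P([[478,171]],33)
P([[538,298],[566,356]],30)
P([[491,211]],46)
```

```text
[[585.0, 134.0, 25.0]]
[[692.0, 55.0, 132.0], [447.0, 87.0, 132.0], [722.0, 260.0, 132.0], [477.0, 295.0, 132.0]]
[[697.0, 53.0, 0.0], [446.0, 92.0, 0.0]]
[[343.0, -177.0, 25.0], [335.0, 232.0, 25.0]]
[[763.0, -123.0, 33.0]]
[[548.0, -215.0, 30.0], [453.0, -257.0, 30.0]]
[[692.0, -141.0, 46.0]]
```

View pics/crop1.png

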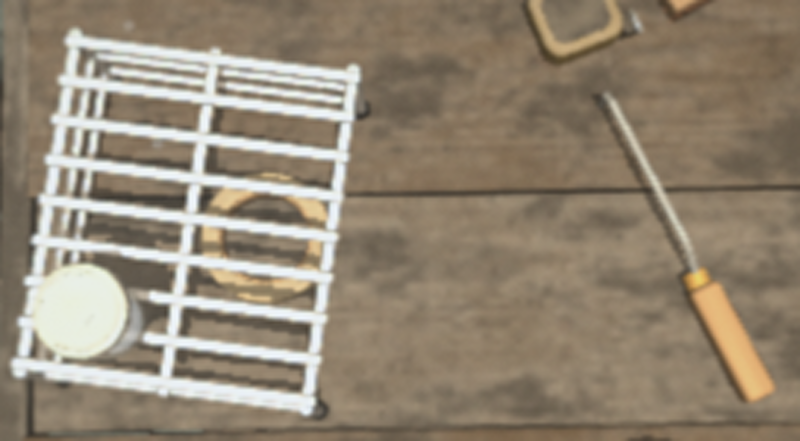

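The crop confirms it: a beige roll under the rack, centred at crop (267,237), i.e. world (585,132). The hook handle runs from crop (697,280) to (760,395), with its tip at (600,95). Now moving above the handle.

>>> servo_tool --pt "0.077 -0.188 0.022 -0.0209 -1" --pt "0.077 -0.188 0.022 -0.0209 -1" --pt "0.077 -0.188 0.022 -0.0209 -1" --pt "0.077 -0.188 0.022 -0.0209 -1" --pt "0.077 -0.188 0.022 -0.0209 -1" --pt "0.077 -0.188 0.022 -0.0209 -1" --pt "0.077 -0.188 0.022 -0.0209 -1" --pt "0.077 -0.188 0.022 -0.0209 -1" --pt "0.077 -0.188 0.022 -0.0209 -1"

```text
clock: 1.23
position: [389.5, 188.5, 255.1]
orientation: [0.691, 0.723, 0.0, -0.0]
ft_force: [0.6, 0.0, -0.0]
finger_gap: 93.8
```

>>> servo_tool --pt "0.053 -0.187 -0.038 -0.0209 -1" --pt "0.053 -0.187 -0.038 -0.0209 -1" --pt "0.053 -0.187 -0.038 -0.0209 -1" --pt "0.053 -0.187 -0.038 -0.0209 -1" --pt "0.053 -0.187 -0.038 -0.0209 -1" --pt "0.053 -0.187 -0.038 -0.0209 -1" --pt "0.053 -0.187 -0.038 -0.0209 -1" --pt "0.053 -0.187 -0.038 -0.0209 -1" --pt "0.053 -0.187 -0.038 -0.0209 -1" --pt "0 0 0 0 -1"

```text
clock: 2.48
position: [507.8, -234.9, 168.6]
orientation: [0.977, 0.215, -0.001, 0.001]
ft_force: [0.2, 0.8, -0.2]
finger_gap: 93.9
```

Run:
```python
from h import *
s=robot.get_state();im=robot.camera("wrist");cv2.imwrite("pics/w1.png",cv2.resize(im,(800,600)))
import json;json.dump({k:np.array(s[k]).tolist() for k in("position","orientation","q")},open("s1.json","w"))
print(s["clock"],s["position"],np.round(s["q"],2))
R=Ro.from_quat(s["orientation"]).as_matrix();print(np.degrees(np.arctan2(R[1,1],R[0,1])),R[:,2])
```

```text
2.475 [ 507.80696147 -234.87378421  168.61284774] [-0.05  0.64  0.69  1.83 -0.52  0.87 -0.25]
-65.16974745187295 [-0.00144149 -0.00305545 -0.99999429]
```

View pics/w1.png

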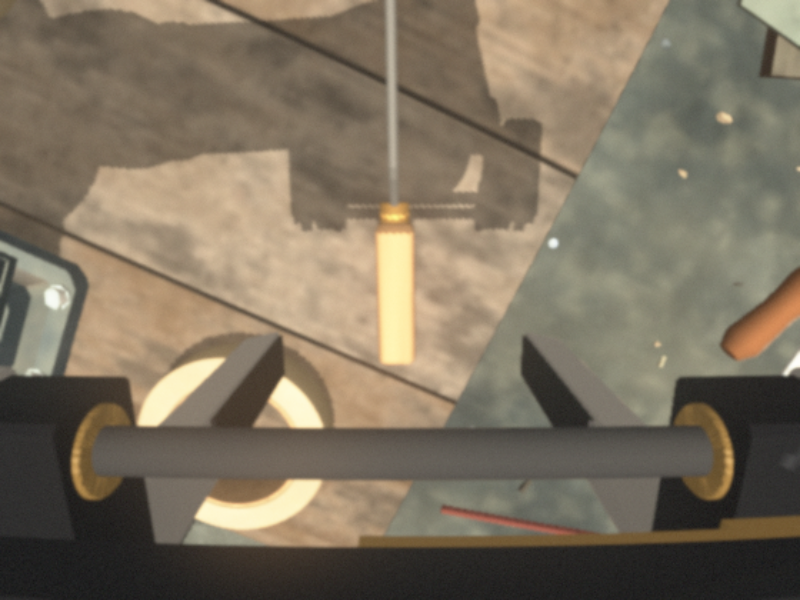

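The wrist view shows the handle between the fingers, nearly aligned. Its front is at about (395,225) and its rear at (397,358), and the rod goes straight up.

Run:
```python
from h import *
import json;s=json.load(open("s1.json"))
p=pix2w("wrist",np.array([[395,205],[395,230],[396.5,355],[390.5,40]])/(800/560),[30,30,30,43],s)
print(np.round(p,1)); d=p[0]-p[2];print(np.hypot(*d[:2]),np.degrees(np.arctan2(d[1],d[0])))
d=p[3]-p[2];print(np.degrees(np.arctan2(d[1],d[0])))
```

```text
[[ 553.8 -208.1   30. ]
 [ 539.1 -214.9   30. ]
 [ 460.4 -252.1   30. ]
 [ 640.5 -165.5   43. ]]
103.31729963386557 25.232742297929796
25.678438004639712
```

>>> servo_tool --pt "0.047 0.042 -0.1 0.0016 -1" --pt "0 0 -0.16 0 -1" --pt "0 0 -0.16 0 -1" --pt "0 0 -0.13 0 -1" --pt "0 0 -0.07 0 -1" --pt "0 0 -0.035 0 -1" --pt "0 0 0 0 1" --pt "0 0 0 0 1" --pt "0 0 0 0 1" --pt "0 0 0 0 1" --grip_force 45

```text
clock: 3.78
position: [520.6, -220.3, 6.2]
orientation: [0.975, 0.223, 0.0, 0.0]
ft_force: [-0.9, -0.3, 0.3]
finger_gap: 57.8
```

>>> servo_tool --pt "0 0 0 0 1" --pt "0 0 0 0 1" --pt "0 0 0 0 1" --pt "0 0 0 0 1"

```text
clock: 4.28
position: [520.4, -220.4, 5.8]
orientation: [0.975, 0.223, 0.0, 0.0]
ft_force: [-0.1, -0.5, 0.0]
finger_gap: 25.8
```

>>> servo_tool --pt "0 0 0.06 0 1" --pt "0 0 0.11 0 1" --pt "0.0137 0.024 0 0.0225 1" --pt "0.0137 0.024 0 0.0225 1" --pt "0.0137 0.024 0 0.0225 1" --pt "0.0137 0.024 0 0.0225 1" --pt "0.0137 0.024 0 0.0225 1" --pt "0.0137 0.024 0 0.0225 1" --pt "0.0137 0.024 0 0.0225 1" --pt "0 0 0 0 1"

```text
clock: 5.52
position: [544.4, -177.7, 48.9]
orientation: [0.752, 0.659, 0.0, -0.0]
ft_force: [0.6, -0.6, -1.9]
finger_gap: 25.4
```

```bash
cat > snap.py <<'E'
from h import *
import sys
s=robot.get_state();R=Ro.from_quat(s["orientation"]).as_matrix();n=sys.argv[1]
yaw=np.arctan2(R[1,1],R[0,1])+np.pi/2;print(s["clock"],s["position"],np.degrees(yaw),s["finger_gap"],np.round(s["q"],2))
p=s["position"]; tip=p+np.array([203*np.cos(yaw),203*np.sin(yaw),-p[2]+max(p[2]-5.8,0)]);print("tip",tip)
a=robot.camera("top");b=robot.camera("scene");cv2.imwrite(f"pics/t{n}raw.png",a);cv2.imwrite(f"pics/s{n}raw.png",b)
o=[]
for nm,im,(x0,y0,x1,y1) in(("top",a,(140,110,390,300)),("scene",b,(150,120,400,310))):
    im=cv2.resize(im,None,fx=4,fy=4,interpolation=cv2.INTER_CUBIC)
    for X,c in((tip,(0,0,255)),(tip+[0,0,43],(255,0,0))):
        q=w2pix(nm,[X])[0]; cv2.circle(im,(int(q[0]*4+1.5),int(q[1]*4+1.5)),5,c,1)
    o.append(cv2.resize(im[y0*4:y1*4,x0*4:x1*4],(390,296)if 0 else(780,593)))
cv2.imwrite(f"pics/m{n}.png",o[0]);cv2.imwrite(f"pics/n{n}.png",o[1])
E
python3 snap.py 2
```

```text
5.525 [ 544.35809364 -177.74092689   48.8630189 ] 82.39227957524695 25.427428640062224 [ 0.09  0.75  0.29  1.87 -0.37  0.57  0.48]
tip [571.23325394  23.47220827  43.0630189 ]
```

View pics/n2.png

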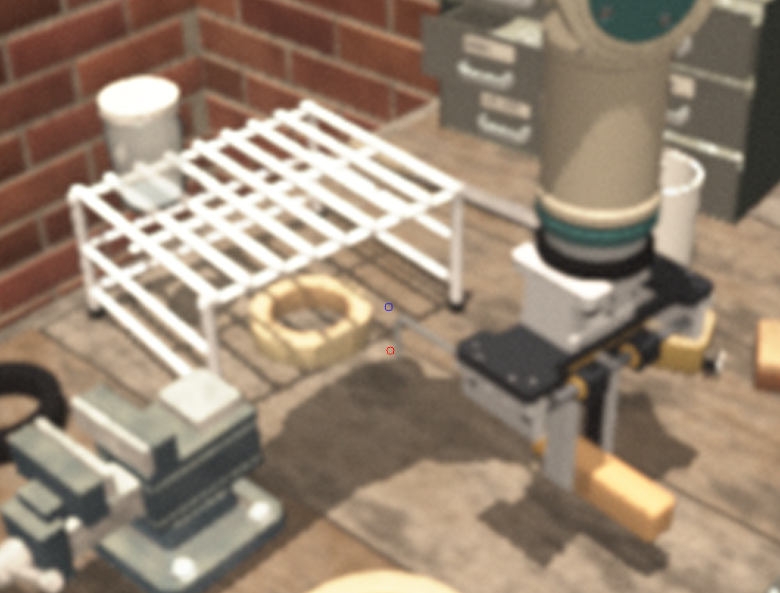

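View pics/m2.png

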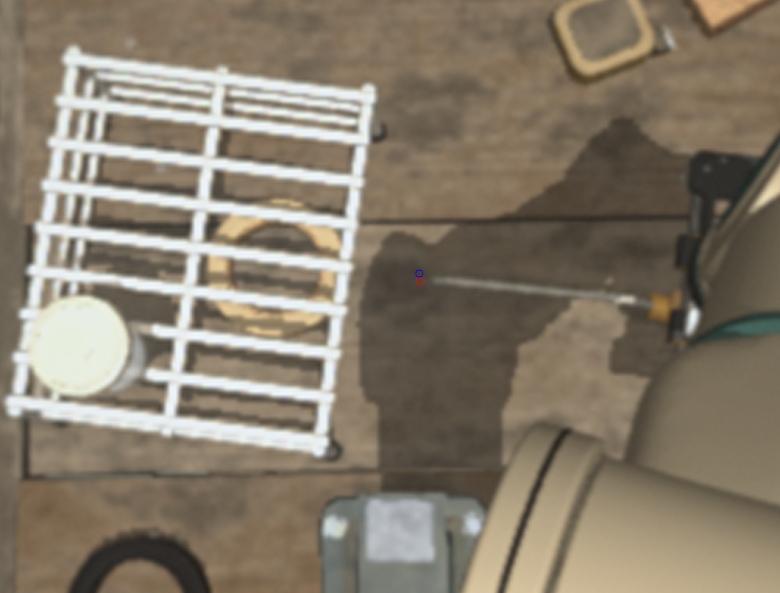

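The hook is held with its tip pointing into the rack mouth. The rod end is at top crop (430,280) and scene crop (400,322), about 8 mm short of the prediction and drooping slightly. I'll raise it a little and go in.

>>> servo_tool --pt "0 0 0.032 0 1" --pt "0.012 0.092 0 0 1" --pt "0.012 0.092 0 0 1" --pt "0.012 0.092 0 0 1" --pt "0.012 0.092 0 0 1" --pt "0.012 0.092 0 0 1" --pt "0 0 0 0 1"

```text
clock: 6.5
position: [559.6, -61.1, 56.5]
orientation: [0.751, 0.66, 0.0, -0.0]
ft_force: [-0.5, 0.1, -1.3]
finger_gap: 25.8
```

```bash
sed -i 's/203\*/195*/g' snap.py; python3 snap.py 3
python3 - <<'E'
import cv2,numpy as np
a=cv2.imread("pics/m3.png")[150:400,150:450];b=cv2.imread("pics/n3.png")[200:450,180:480]
cv2.imwrite("pics/c3.png",cv2.resize(np.hstack([a,b]),(800,333)))
E
```

```text
6.5 [559.55374729 -61.13443365  56.53982909] 82.58640960599605 25.786684744059887 [-0.14  0.74  0.32  1.89 -0.4   0.57  0.31]
tip [584.71475612 132.23548033  50.73982909]
```

View pics/c3.png

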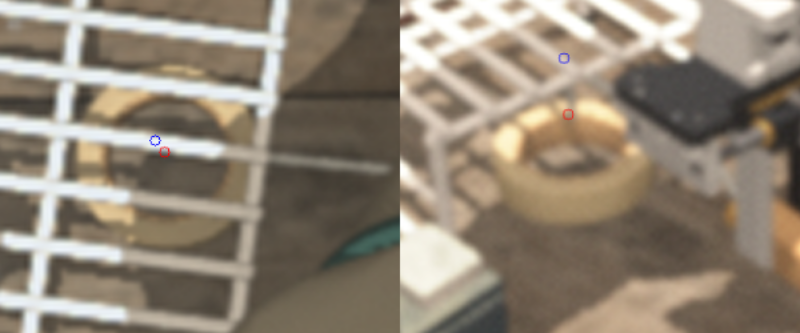

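The predicted tip (165,152) falls near the centre of the hole (168,155) in the top crop; the rod itself is hidden behind a rack bar. Lowering gently.

>>> servo_tool --pt "0 0 -0.05 0 1" --pt "0 0 -0.05 0 1" --pt "0 0 -0.04 0 1" --pt "0 0 -0.03 0 1" --pt "0 0 0 0 1"

```text
clock: 7.22
position: [558.7, -63.2, 12.9]
orientation: [0.752, 0.659, -0.0, -0.001]
ft_force: [-0.4, -0.1, -1.6]
finger_gap: 26.0
```

>>> servo_tool --pt "-0.005 -0.04 -0.008 0 1" --pt "-0.007 -0.05 0 0 1" --pt "-0.007 -0.05 0 0 1" --pt "-0.007 -0.05 0 0 1" --pt "-0.007 -0.05 0 0 1" --pt "-0.007 -0.05 0 0 1" --pt "-0.007 -0.05 0 0 1" --pt "-0.007 -0.05 0 0 1" --pt "-0.007 -0.05 0 0 1" --pt "0 0 0 0 1"

```text
clock: 8.48
position: [543.7, -175.1, 11.8]
orientation: [0.753, 0.658, -0.0, 0.001]
ft_force: [0.2, 0.1, -1.3]
finger_gap: 26.0
```

```bash
python3 snap.py 4
python3 - <<'E'
import cv2,numpy as np
a=cv2.imread("pics/m4.png")[50:500,100:600];b=cv2.imread("pics/n4.png")[100:550,130:630]
cv2.imwrite("pics/c4.png",cv2.resize(np.hstack([a,b]),(800,360)))
E
```

```text
8.475 [ 543.68169086 -175.14088683   11.80521061] 82.30783891802756 25.95665082366485 [ 0.1   0.81  0.25  1.89 -0.39  0.49  0.49]
tip [569.78255842  18.10440991   6.00521061]
```

View pics/c4.png

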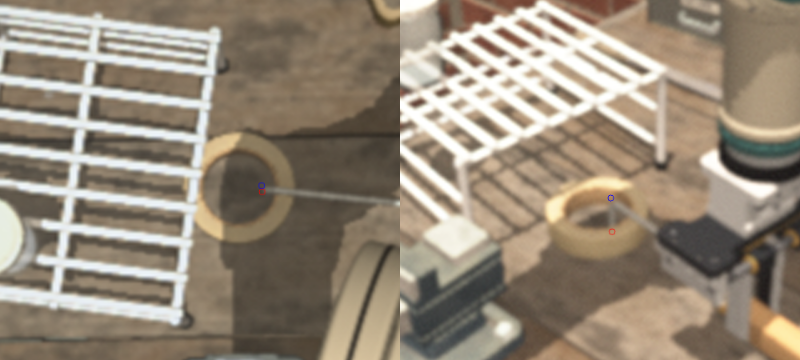

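The hook has the roll: it is now straddling the rack's front edge (top crop centre (244,187)) with the tip inside its hole (262,187). Pulling on another 65 mm, then pushing in slightly to unload the hook and lifting it out.

>>> servo_tool --pt "-0.006 -0.045 0 0 1" --pt "-0.007 -0.05 0 0 1" --pt "-0.007 -0.05 0 0 1" --pt "-0.007 -0.05 0 0 1" --pt "-0.006 -0.045 0 0 1" --pt "-0.003 -0.02 0 0 1" --pt "0 0 0 0 1" --pt "0.004 0.03 0 0 1" --pt "0.004 0.03 0 0 1" --pt "0 0 0 0 1"

```text
clock: 9.82
position: [537.3, -221.3, 11.6]
orientation: [0.751, 0.66, 0.0, -0.0]
ft_force: [-0.5, -0.0, -1.2]
finger_gap: 25.6
```

>>> servo_tool --pt "0 0 0.04 0 1" --pt "0 0 0.06 0 1" --pt "0 0 0.08 0 1" --pt "0 0 0.08 0 1" --pt "0 0 0 0 1"

```text
clock: 10.45
position: [538.4, -224.2, 79.1]
orientation: [0.752, 0.659, 0.001, 0.002]
ft_force: [-0.4, 0.3, -2.5]
finger_gap: 25.7
```

```bash
python3 snap.py 5
python3 - <<'E'
import cv2,numpy as np
a=cv2.imread("pics/m5.png")[50:500,100:600];b=cv2.imread("pics/n5.png")[100:550,130:630]
cv2.imwrite("pics/c5.png",cv2.resize(np.hstack([a,b]),(800,360)))
E
```

```text
10.45 [ 538.43908878 -224.18750934   79.07427465] 82.40865718501513 25.74136876573903 [ 0.16  0.72  0.3   1.83 -0.33  0.64  0.52]
tip [564.19987962 -30.89658442  73.27427465]
```

View pics/c5.png

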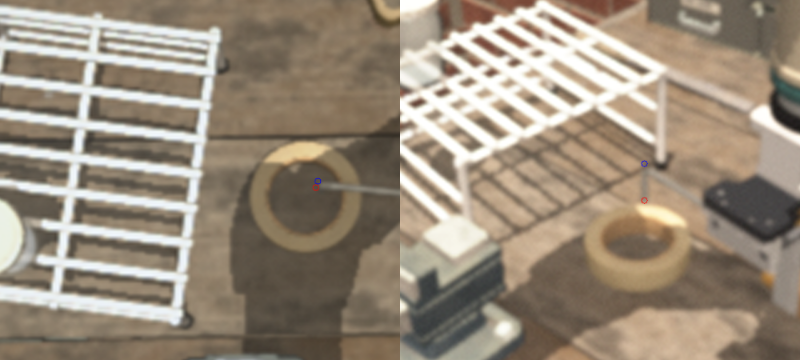

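The roll lies flat and wholly in front of the rack (top crop centre (305,196), rack edge at x≈205), with the hook lifted clear. Turning away and laying the hook down near where it first lay.

>>> servo_tool --pt "-0.0114 0 0 -0.0226 1" --pt "-0.0114 0 0 -0.0226 1" --pt "-0.0114 0 0 -0.0226 1" --pt "-0.0114 0 0 -0.0226 1" --pt "-0.0114 0 0 -0.0226 1" --pt "-0.0114 0 0 -0.0226 1" --pt "-0.0114 0 0 -0.0226 1" --pt "0 0 0 0 1" --pt "0 0 -0.08 0 1" --pt "0 0 -0.08 0 1"

```text
clock: 11.8
position: [517.2, -223.0, 36.0]
orientation: [0.975, 0.222, 0.0, -0.0]
ft_force: [0.5, -0.0, -0.9]
finger_gap: 25.9
```

>>> servo_tool --pt "0 0 -0.06 0 1" --pt "0 0 -0.04 0 1" --pt "0 0 -0.018 0 1" --pt "0 0 0 0 1" --pt "0 0 0 0 1"

```text
clock: 12.42
position: [517.4, -223.4, 7.7]
orientation: [0.975, 0.221, 0.0, 0.0]
ft_force: [-0.4, -0.0, -0.6]
finger_gap: 25.6
```

>>> servo_tool --pt "0 0 -0.006 0 1" --pt "0 0 0 0 1" --pt "0 0 0 0 0.3" --pt "0 0 0 0 0.3" --pt "0 0 0 0 0" --pt "0 0 0 0 -0.2" --pt "0 0 0 0 -0.3" --pt "0 0 0 0 -0.3" --pt "0 0 0 0 -0.3" --pt "0 0 0 0 -0.3"

```text
clock: 13.68
position: [517.1, -223.2, 5.7]
orientation: [0.975, 0.221, 0.0, 0.0]
ft_force: [-0.3, -0.7, -0.2]
finger_gap: 60.8
```

>>> servo_tool --pt "0 0 0.06 0 -0.3" --pt "0 0 0.1 0 -0.3" --pt "0 0 0.15 0 -0.3" --pt "0 0 0.2 0 -0.3" --pt "0 0 0.2 0 -0.3" --pt "-0.1 -0.1 0.2 0 -0.3" --pt "0 0 0 0 -0.3" --pt "0 0 0 0 -0.3"

```text
clock: 14.68
position: [492.0, -247.3, 233.4]
orientation: [0.975, 0.221, 0.0, -0.001]
ft_force: [0.6, 0.1, -1.0]
finger_gap: 61.1
```

```bash
python3 snap.py 6
python3 - <<'E'
import cv2,numpy as np
a=cv2.imread("pics/t6raw.png");b=cv2.imread("pics/s6raw.png")
cv2.imwrite("pics/c6.png",cv2.resize(np.hstack([a[100:320,130:430],b[120:340,130:430]]),(800,293),interpolation=cv2.INTER_CUBIC))
E
```

```text
14.675 [ 492.01566875 -247.33291008  233.36065688] 25.48176837620603 61.111882952228875 [-0.06  0.55  0.74  1.78 -0.43  0.99 -0.27]
tip [ 668.04650323 -163.43925529  227.56065688]
```

View pics/c6.png

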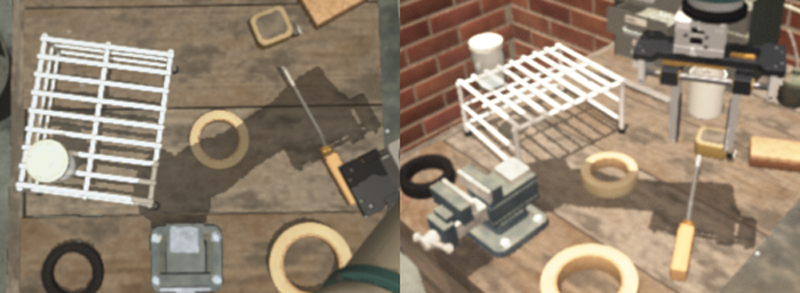

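The roll lies at top (219,138), in front of the rack. The hook is on the bench from (285,70) to (345,200), clear of everything; the jar and tape measure are where they were. Handing in.

```bash
python3 -c "
from rig import robot
print(robot.job_done())"
```

```text
the job is handed in; nothing more can be done
None
```

The masking tape is out in front of the rack, flat on the bench, and the hook lies on the bench clear of both. I gripped the hook by its handle, dropped it into the roll's hole under the rack, drew the roll out, then lifted the hook away and laid it close to where it started.

- **Final view:** in the last top and scene pictures, a clear gap of bench shows between the roll and the rack. The jam jar and tape measure look unmoved by eye; I did not measure them again.
- **Forces and time:** the wrist force readings after each move stayed under 3 N. The gripper never came near the roll. The job was handed in at about 15 s of the 61 s allowed.
- **Disagreement:** before going in, the hook's tip was about 8 mm short of where I had predicted and looked slightly low. I corrected for both before going under the rack.
- **Not seen:** a rack bar hid the tip as it dropped into the hole, so I relied on the force staying unchanged. A picture taken partway through the pull then showed the tip inside the hole.

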